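Unpin a sprung gauge cover and hold it open at the pointer

ROBOT

A 6-joint arm with a two-finger parallel gripper is mounted at the origin on a cart in front of the work surface, level with it; the furniture and walls round the work are solid. World frame = base frame: x ahead of the robot, y to its left, z up, the work surface at z = 0. Lengths are in mm, angles in rad, forces in N, time in s.
With the tool pointing down it reaches from about 300 to 775 mm from the base axis. Payload 14.6 kg.
Tool frame: the origin (TCP) lies at the very end of the fingers, on their centre line; the grasp point (between the pads) lies 19 mm behind it; z points along the fingers, y is the direction in which the jaws open and shut (so a half turn about z gives the same grasp; the last joint's range is limited). The gripper opens to 94 mm and grips with 3 to 60 N. Pads are 16 mm wide; open, the fingers measure 119 mm over their backs; the gripper's body (75 mm by 177 mm) begins 78 mm behind the grasp point.
Start: joints at [-1.221, 0.3, 1.521, -0, 1.321, -0.067], TCP at [222.652, -502.907, 183.446] pointing down, gripper open.
Joint ranges: [-3.03, 3.03], [-0.79, 2.21], [0.23, 2.52], [-1.04, 4.18], [0, 3.07], [-2.55, 2.55]. Speed limits (rad/s): [2.22, 2.22, 2.57, 3.14, 3.14, 3.14].

INTERFACE

Orientations are given as [roll, pitch, yaw] about the fixed x, y, z axes, in that order (R = Rz(yaw) Ry(pitch) Rx(roll)).
In Python, from cell import manip gives the robot as it stands.
- The arm moves only by the shell command python3 -m inch 'ROWS' [FORCE]. ROWS is a JSON object of lists of equal length, an entry for each row: "grip": the opening, from -1 (shut) to 1 (fully open), so that 0 is half open; "travel": the shift along the world's x, y, z in cm, a list of three; "turn": the turn, a rotation vector about the world's x, y, z in degrees, a list of three. A call has 1 to 10 rows; each row is the pose to reach, as a shift and turn from the pose measured when the call began; what a row does not reach only later rows make up. A row lasts 1/8 s, in which the tool goes at most 62.5 mm and 10.7 degrees, less where a joint would pass 70% of its speed; a pose out of reach is approached as far as the arm can. A call with a gripper value outside its range is refused whole. The fingers move at their own pace and stop on an object; FORCE is the grip in N (left out, the last holds). Time passes only in rows, so rows that repeat a pose let the fingers close. It gives the time, the measured TCP pose, the force and the opening at its end, in the units of the state.
- manip.read_state(): the state, without advancing time (a new reading comes with each control period).
- manip.camera(name): name is "scene" or "side" or "wrist"; returns (picture, depth): 480x640x3 uint8, red, green, blue; 480x640 float32, mm along the optical axis (not along the pixel's ray), 0 where there is no reading.
- manip.calibration(name): a dict with "fx", "fy", "cx", "cy" (pixels), "world_from_camera" (4x4, takes a point from camera to world coordinates). Camera axes: x right, y up, looking along -z (the intrinsics and any distortion apply to the point x, -y, -z); pixel columns grow to the right and rows downward; lengths in mm; the calibration is good to about 2 mm. The wrist camera is an equidistant fisheye: a pixel r from the principal point sees the ray r / f radians off the axis. A picture is of the moment at which its call begins: read the wrist's pose just before it. calibration takes no time and is no camera call; for the wrist camera it gives the pose at the moment of the call.
- manip.sign_off(): hands the job in, once; it reports no verdict.
Trained networks look in the newest picture that a camera, given by its name, has taken for a name from the list of things; names that differ only in an ending like _2 or _b are one class to them, and where a whole thing is asked for, a point or a joint stands for the part that bears it (a point fixed in the world has none). Each returns a list of dicts, best first, with "p" (0 to 1); they miss things now and then, are a little off and sometimes report something else, mostly with a low value. They report only what shows in the picture. A call takes as long as a camera call.
- manip.look_for(camera, label): "bbox" ([left, top, right, bottom] in pixels, round what is visible of it).
The state is a dict: "clock": time; "joints": joint angles; "qd": joint speeds; "effort": joint torques, N m; "eef_pos": TCP position; "eef_rot": TCP orientation; "wrist_force": force on the tool from outside, world axes, zero at the start; "moment": the same for the moment, N m; "finger_gap": finger opening in mm.
Only numpy, scipy, OpenCV 4.12 (cv2) and the standard library are available. Lean on these libraries where they do the work, as an engineer would, in place of code of your own. Each camera call takes 0.05 s, during which the arm holds its last target.

TASK

Draw the black-gripped locking pin straight out of the hasp at the right front corner of the gauging station and lay it in the blue parts bin. Then lift the spring-loaded blue cover by its red handle until it is open to the angle marked by the red pointer on the quadrant, not swinging it well past the pointer, and finish while still holding the cover steady there by its handle, so that I can reach in to the dial indicator (it snaps shut if let go). Do not shift the pointer, and leave the other things on the bench where they are.

Things in the scene. Friction and masses are not known exactly. Their poses are not given: they have to be found in the camera images.
- station: Shaft gauging station, fixed to the bench: grey open housing 160 (x) x 220 (y) x 64 (z) mm with a sprung blue cover with a clear window on top, 96 mm high in all when shut. Origin: centre of its underside on the bench. Its -x side is the front (towards the robot), +y its left. The hinge axis runs along its y at x = +84 mm, z = 67 mm. The hasp is at the front near the right corner, the quadrant plate (110 mm radius, 3 mm thick) stands upright 10 mm off the left side.
- cover (a joint): Opening angle of the blue cover, rad; 0 = shut, grows as the front edge rises, stop at 1.3. A spring closes it: with the cover's weight it takes about 0.9 N m to leave 0 and about 1.7 N m at 0.95 rad, i.e. 4 to 9 N at the handle. It snaps shut when released.
- pointer (a joint): Angle of the red pointer on the quadrant, rad, measured as the cover's angle is: the cover is at the mark when both joints read the same. Clamped by friction.
- cover_hinge (a point): Middle of the cover's hinge axis, fixed to the station; its axes are those of the station.
- pointer_tip (a point): Middle of the red flag (14 x 24 x 5 mm) at the outer end of the pointer, 125 mm from the hinge axis, on the left side of the station.
- hasp (a point): Middle of the hasp on the axis of the pin, at x = -106, y = -90, z = 50 mm in the station's frame. Two 6 mm thick steel lugs of the housing, 22 mm apart inside (outer faces 34 mm apart), with the cover's 7 mm tang between them; round holes 10 mm in the lugs along the station's y.
- lock_pin: Loose locking pin, 75 mm long, 40 g, along its own y: 8 mm steel shank from y = -17 to +21 mm (rounded tip), a 20 mm shoulder against the hasp's right lug, then a black grip 16 mm in diameter from y = -20 to -54 mm. Origin on its axis in the middle of the hasp while it is in place. It comes out towards its -y (the station's right) by a straight pull of 40 mm or more; friction is slight.
- pin_grip (a point): Middle of the pin's black grip, on its axis (37 mm along the pin's -y from its origin).
- bin: Blue open parts bin, loose, 121 (x) x 100 (y) x 50 (z) mm, walls 3 mm, its front (-x) wall only 28 mm high; small screws fill it to about 24 mm above its underside, and the pin rests on them. Origin: centre of its underside.
- mug: Green mug, bystander, 86 x 116 x 94 mm.
- oil_can: Red oil can, bystander, 63 x 92 x 148 mm.
- log_book: Green log book, bystander, 100 x 142 x 15 mm.
- caliper: Vernier caliper lying near the front edge, bystander, 72 x 228 x 10 mm.
- calculator: Pocket calculator, bystander, 120 x 74 x 15 mm.
- block: Steel 1-2-3 block with holes, bystander, 26 x 76 x 51 mm.
- handle (a point): Middle of the cover's pull handle: a round red bar along the station's y, 12 mm in diameter and 80 mm long between two stems, 42 mm in front of the cover's front face (36 mm free behind the bar); moves with the cover. With the cover shut it lies at x = -122, y = 0, z = 83 mm in the station's frame, i.e. 206 mm in front of the hinge axis and 16 mm above it. The bar does not turn in its stems.

How it is judged (in metres and radians):
On the way, in this order (a step that is already met when the one before it is completed fails the run):
1. the pin is drawn clear of the hasp, the cover still shut (distance between lock_pin and hasp above 0.055 m and value of joint cover below 0.1 rad), for 0.1 s.
2. the pin lies in the bin, let go, the cover still shut (x of lock_pin in the frame of bin between -0.06 and 0.06 m and y of lock_pin in the frame of bin between -0.05 and 0.05 m and z of each of lock_pin, pin_grip in the frame of bin below 0.068 m and x of pin_grip in the frame of bin between -0.06 and 0.06 m and y of pin_grip in the frame of bin between -0.05 and 0.05 m and angle between bin's own z axis and vertical below 0.15 rad and contact force between the fingers and lock_pin below 0.2 N and linear speed of lock_pin below 0.03 m/s and value of joint cover below 0.1 rad), for 0.2 s.
At the end, for the whole second after the job is handed in: The pin lies inside the upright bin; the cover stands within 0.07 rad (4 degrees) of the pointer's angle, at rest, held by the gripper's fingers on its handle (over 3 N); the pointer has moved less than 10 mm (x of lock_pin in the frame of bin between -0.06 and 0.06 m and y of lock_pin in the frame of bin between -0.05 and 0.05 m and z of each of lock_pin, pin_grip in the frame of bin below 0.068 m and x of pin_grip in the frame of bin between -0.06 and 0.06 m and y of pin_grip in the frame of bin between -0.05 and 0.05 m and angle between bin's own z axis and vertical below 0.15 rad and angle between the x axis of handle and the x axis of pointer_tip, either way round below 0.07 rad and velocity of joint cover between -0.06 and 0.06 rad/s and contact force between the fingers and cover above 3 N and distance of pointer_tip from where it was at the start of the episode below 0.01 m); the arm keeps its last pose, push and grip.
It fails at once if a bystander is moved by more than 40 mm (distance of any of mug, oil_can, log_book, calculator, caliper, block from where it was at the start of the episode above 0.04 m).
It fails at once if the cover is swung more than 0.2 rad past the pointer (z of handle in the frame of pointer_tip above 0.057 m).
It also fails if it takes over 64 s, if anything falls off the work surface, if the arm or the gripper's body presses on something with over 40 N, if the wrist force passes 120 N, or if a joint passes its speed limit or range.

## Working session

There is one attempt and no reset: what is moved stays moved. The work goes in short steps, Python scripts to look and compute and a shell command to move; the robot and the scene stay as the last step left them, time stands still between calls to the robot, and variables do not carry over. Pictures are saved under pics/ and viewed, and the job is handed in when it is done.

```bash
ls; mkdir -p pics; python3 - <<'E'
from cell import manip
import cv2
print(manip.read_state())
for n in ("scene","side","wrist"):
    p,d=manip.camera(n)
    cv2.imwrite(f"pics/{n}0.png",p[:,:,::-1])
    c=manip.calibration(n); print(n,c)
E
```

```text
pics
{'clock': 0.0, 'joints': array([-1.22062493e+00,  3.00443530e-01,  1.52160009e+00,  5.00798452e-06,
        1.32070255e+00, -6.65916136e-02]), 'qd': array([ 0.00116276, -0.00045939,  0.00220539, -0.00094652, -0.00243383,
        0.00081026]), 'effort': array([ 5.93475361e-04, -5.31803620e+01, -3.52735698e+01,  7.08882906e-02,
        2.44696724e-02, -6.50537595e-05]), 'eef_pos': array([ 222.54231322, -502.64173374,  182.89343052]), 'eef_rot': array([-3.14044202e+00, -8.15973209e-05,  4.16761722e-01]), 'wrist_force': array([-0.19440229, -0.58652997, -0.55847399]), 'moment': array([-0.01567186, -0.02187621, -0.01345279]), 'finger_gap': 94.17785603473874}
scene {'fx': 445.0058704384641, 'fy': 445.0058704384641, 'cx': 313.2052427374935, 'cy': 241.37368871465452, 'world_from_camera': array([[ 8.97516547e-01,  3.38010095e-01, -2.83219390e-01,
         1.33156292e+02],
       [-4.40854759e-01,  7.03099519e-01, -5.57940989e-01,
        -7.78310858e+02],
       [ 1.05417298e-02,  6.25619886e-01,  7.80056812e-01,
         1.18083067e+03],
       [ 0.00000000e+00,  0.00000000e+00,  0.00000
[... 279 characters left out ...]
6789250e-01,  9.26215327e-01,
         1.47680429e+03],
       [-9.63093040e-03,  9.30017508e-01,  3.67389004e-01,
         6.63830637e+02],
       [ 0.00000000e+00,  0.00000000e+00,  0.00000000e+00,
         1.00000000e+00]])}
wrist {'fx': 371.64829954431775, 'fy': 371.64829954431775, 'cx': 320.5915582777278, 'cy': 245.32381588184825, 'world_from_camera': array([[ 4.06119616e-01,  8.84500613e-01,  2.29620390e-01,
         2.89240547e+02],
       [-9.13818763e-01,  3.93489876e-01,  1.00503657e-01,
        -4.74269616e+02],
       [-1.45775241e-03, -2.50647928e-01,  9.68077214e-01,
         3.84885976e+02],
       [ 0.00000000e+00,  0.00000000e+00,  0.00000000e+00,
         1.00000000e+00]])}
```

View pics/scene0.png

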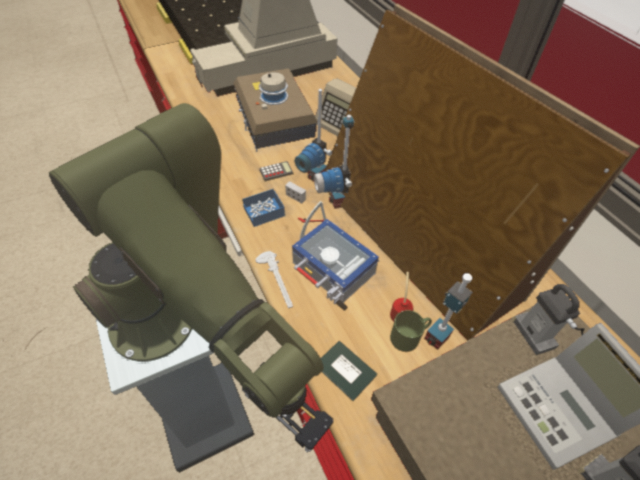

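View pics/side0.png

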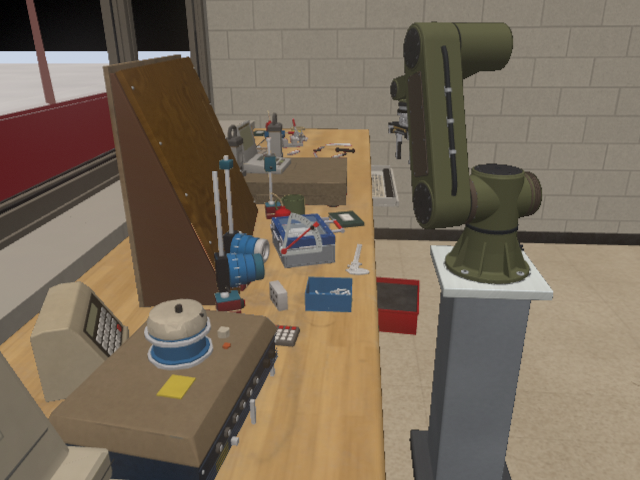

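View pics/wrist0.png

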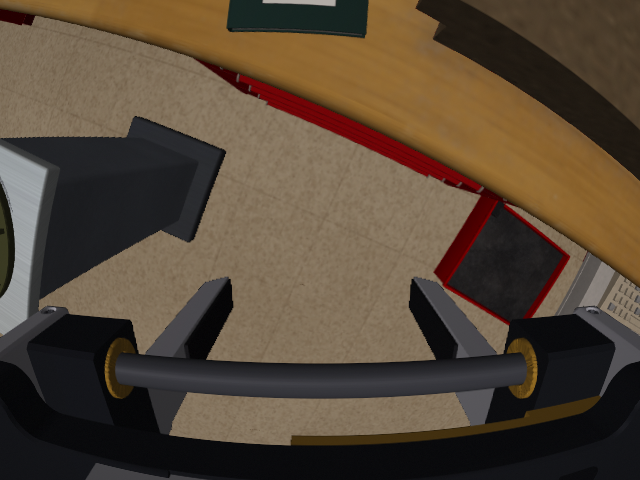

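The scene view shows the station at about (335,258), the bin at (263,206), the caliper at (275,278), the block at (295,191), the calculator at (276,170), the log book at (348,368) and the mug at (408,330). I'll zoom in and build point clouds.

```bash
cat > h.py <<'E'
from cell import manip
import cv2, numpy as np
from scipy.spatial.transform import Rotation as R
def cloud(n,d,c=None):
    c=c or manip.calibration(n)
    v,u=np.mgrid[0:480,0:640].astype(float)
    x=(u-c['cx'])/c['fx'];y=(v-c['cy'])/c['fy']
    if n=='wrist':
        r=np.hypot(x,y)+1e-9; s=np.tan(np.minimum(r,1.5))/r; x,y=x*s,y*s
    P=np.stack([x*d,-y*d,-d,np.ones_like(d)],-1)@c['world_from_camera'].T
    P=P[...,:3]; P[d<=0]=np.nan
    return P
def proj(n,p,c=None):
    c=c or manip.calibration(n)
    q=np.linalg.inv(c['world_from_camera'])@np.append(p,1)
    x,y=q[0]/-q[2],-q[1]/-q[2]
    if n=='wrist':
        r=np.hypot(x,y)+1e-9; s=np.arctan(r)/r; x,y=x*s,y*s
    return x*c['fx']+c['cx'],y*c['fy']+c['cy']
E
python3 - <<'E'
from h import *
for n,(l,t,r,b) in dict(scene=(230,150,450,400),side=(250,200,390,350)).items():
    p,d=manip.camera(n); np.savez(f'{n}.npz',p=p,d=d)
    k=min(800/(r-l),600/(b-t))
    cv2.imwrite(f'pics/{n}1.png',cv2.resize(p[t:b,l:r,::-1],None,fx=k,fy=k,interpolation=cv2.INTER_CUBIC)); print(n,k)
    for L in ("station","cover","pointer_tip","handle","lock_pin","pin_grip","bin","hasp"):
        for o in manip.look_for(n,L)[:2]: print(n,L,round(o['p'],2),np.round(o['bbox'],1))
E
```

```text
scene 2.4
scene station 0.59 [290.8 202.1 380.  300.8]
scene station 0.28 [292.6 220.1 378.3 298.9]
scene cover 0.64 [293.  221.6 380.4 301.7]
scene cover 0.42 [291.8 202.6 379.5 300.9]
scene pointer_tip 0.42 [301.  218.1 324.4 222.5]
scene handle 0.83 [292.3 220.7 378.  299.7]
scene lock_pin 0.52 [258.3 161.3 297.1 181.9]
scene lock_pin 0.49 [294.6 217.2 376.7 298. ]
scene pin_grip 0.67 [336.1 296.5 344.4 310.2]
scene bin 0.9 [243.  190.7 287.7 227.6]
scene hasp 0.73 [292.7 202.5 378.5 303. ]
side 4.0
side station 0.72 [346.3 246.  368.6 273.6]
side station 0.67 [270.7 211.8 345.8 272.6]
side cover 0.96 [268.3 211.  346.2 249. ]
side pointer_tip 0.46 [281.3 223.1 321.1 252.9]
side handle 0.74 [270.9 214.7 345.2 248.7]
side handle 0.69 [269.3 276.6 287.5 311. ]
side lock_pin 0.19 [304.3 275.1 355.8 312. ]
side bin 0.64 [305.4 274.2 355.2 311.7]
side bin 0.3 [271.6 210.4 348.1 267.8]
side hasp 0.92 [267.3 212.4 342.4 264.6]
```

View pics/scene1.png

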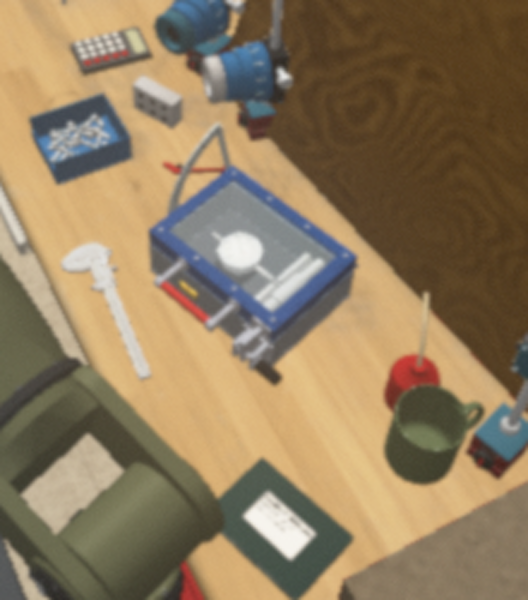

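View pics/side1.png

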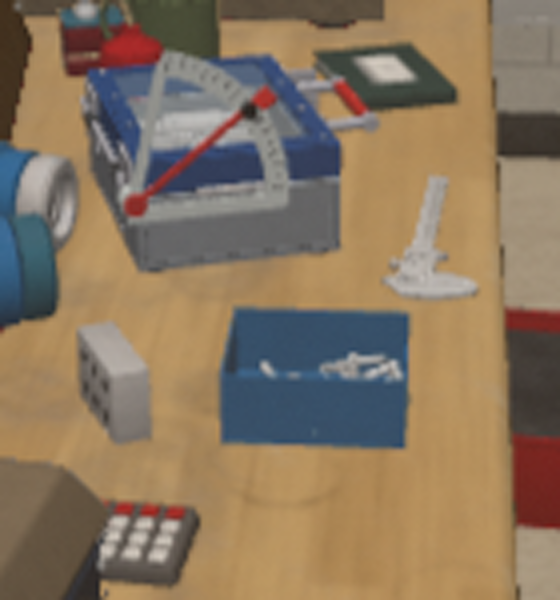

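```bash
python3 - <<'E'
from h import *
z=np.load('scene.npz');p,d=z['p'],z['d'];P=cloud('scene',d)
def at(u,v): return np.round(P[int(v),int(u)],1)
for nm,(x,y) in dict(grip=(268,373),barR=(210,322),barL=(160,283),barmid=(188,302),cornFL=(155,238),cornBL=(235,170),cornBR=(352,262),cornFR=(270,328),binc=(80,140)).items():
    u,v=x/2.4+230,y/2.4+150; print(nm,round(u),round(v),at(u,v))
hsv=cv2.cvtColor(p,cv2.COLOR_RGB2HSV).astype(int)
blue=(abs(hsv[...,0]-112)<12)&(hsv[...,1]>110)
vv,uu=np.mgrid[0:480,0:640]
def rect(m,nm):
    q=P[m];q=q[~np.isnan(q[:,0])]
    print(nm,len(q),np.percentile(q,[1,50,99],axis=0).round(1))
    r=cv2.minAreaRect(q[:,:2].astype(np.float32)); print(r, cv2.boxPoints(r).round(1).tolist())
top=blue&(uu>285)&(uu<385)&(vv>215)&(vv<302)&(P[...,2]>85)&(P[...,2]<105)
rect(top,'covertop')
b=(uu>240)&(uu<292)&(vv>186)&(vv<230)&(P[...,2]>38)&(P[...,2]<60); rect(b,'bin rim')
b=(uu>240)&(uu<292)&(vv>186)&(vv<230)&(P[...,2]>8)&(P[...,2]<60); rect(b,'bin all')
red=((hsv[...,0]<8)|(hsv[...,0]>172))&(hsv[...,1]>140)&(uu>285)&(uu<330)&(vv>255)&(vv<300)
rect(red,'bar')
z=np.load('side.npz');p2,d2=z['p'],z['d'];P2=cloud('side',d2)
for nm,(x,y) in dict(tip=(265,97),piv=(135,203)).items():
    u,v=x/4+250,y/4+200; print(nm,u,v,P2[int(v),int(u)].round(1))
hs2=cv2.cvtColor(p2,cv2.COLOR_RGB2HSV).astype(int)
red=((hs2[...,0]<8)|(hs2[...,0]>172))&(hs2[...,1]>140)&(uu>278)&(uu<322)&(vv>218)&(vv<256)
q=P2[red]; print(len(q)); c=q[:,:];print(c[np.argsort(c[:,2])].round(0)[::4].tolist())
E
```

```text
grip 342 305 [ 509.4 -222.5   57.4]
barR 318 284 [ 469.7 -144.6   87.5]
barL 297 268 [440.4 -61.4  85.7]
barmid 308 276 [ 459.3 -105.4   89. ]
cornFL 295 249 [463.9   4.6  84.3]
cornBL 328 221 [608.   60.3  93.2]
cornBR 377 259 [ 670.4 -144.3   92.2]
cornFR 342 287 [ 529.8 -186.2   94.2]
binc 263 208 [461.7 268.3  17.1]
covertop 425 [[ 477.4 -178.6   88. ]
 [ 591.2 -101.3   94.2]
 [ 667.8   51.3   99.9]]
((570.8176879882812, -64.29277801513672), (150.7801513671875, 214.438720703125), 19.249847412109375) [[464.29998779296875, 12.100000381469727], [535.0, -190.39999389648438], [677.2999877929688, -140.6999969482422], [606.5999755859375, 61.79999923706055]]
bin rim 220 [[406.1 210.1  38.1]
 [472.6 285.2  45. ]
 [579.8 316.3  52.2]]
((493.48876953125, 263.61700439453125), (111.5765380859375, 175.79180908203125), 89.34538269042969) [[405.0, 208.8000030517578], [580.7000122070312, 206.8000030517578], [582.0, 318.3999938964844], [406.20001220703125, 320.3999938964844]]
bin all 895 [[402.3 210.5   8.3]
 [466.6 275.8  24.3]
 [578.6 315.6  51.5]]
((482.08343505859375, 263.7705993652344), (111.
[... 343 characters left out ...]
03), 16.697765350341797) [[439.79998779296875, -71.30000305175781], [460.1000061035156, -138.8000030517578], [470.1000061035156, -135.8000030517578], [449.8999938964844, -68.30000305175781]]
tip 316.25 224.25 [513.8  64.8 147.6]
piv 283.75 250.75 [610.3  89.5  72.6]
78
[[608.0, 90.0, 63.0], [613.0, 95.0, 65.0], [608.0, 87.0, 68.0], [613.0, 93.0, 71.0], [602.0, 84.0, 74.0], [604.0, 90.0, 76.0], [594.0, 79.0, 82.0], [588.0, 75.0, 86.0], [588.0, 76.0, 90.0], [520.0, -74.0, 93.0], [579.0, 71.0, 95.0], [570.0, 74.0, 103.0], [567.0, 73.0, 105.0], [558.0, 69.0, 110.0], [547.0, 64.0, 121.0], [538.0, 62.0, 127.0], [520.0, 64.0, 144.0], [514.0, 65.0, 148.0], [516.0, 76.0, 148.0], [514.0, 56.0, 151.0]]
```

```bash
python3 - <<'E'
from h import *
z=np.load('scene.npz');P=cloud('scene',z['d']);hsv=cv2.cvtColor(z['p'],cv2.COLOR_RGB2HSV).astype(int)
vv,uu=np.mgrid[0:480,0:640]
box=(uu>238)&(uu<290)&(vv>186)&(vv<232)
m=box&(P[...,2]>10)&(P[...,2]<58)&(P[...,0]<530)
q=P[m]; r=cv2.minAreaRect(q[:,:2].astype(np.float32));print(r,cv2.boxPoints(r).round(0).tolist())
m2=m&(P[...,2]>42);q=P[m2];print(q[np.argsort(q[:,0])].round(0)[::5].tolist())
for u,v in [(425,325),(395,330),(402,300),(470,100),(400,180),(440,250),(347,118),(335,190),(345,350)]: print(u,v,P[v,u].round(0))
z=np.load('side.npz');P2=cloud('side',z['d'])
b2=(uu>300)&(uu<358)&(vv>270)&(vv<314)&(P2[...,2]>42)&(P2[...,2]<58);q=P2[b2];print(q[np.argsort(q[:,0])].round(0)[::8].tolist())
E
```

```text
((462.38494873046875, 263.9621276855469), (111.61471557617188, 122.78001403808594), 89.44300842285156) [[400.0, 209.0], [523.0, 208.0], [524.0, 319.0], [402.0, 320.0]]
[[406.0, 216.0, 44.0], [410.0, 215.0, 48.0], [414.0, 314.0, 47.0], [418.0, 210.0, 43.0], [423.0, 212.0, 50.0], [428.0, 312.0, 42.0], [431.0, 310.0, 43.0], [438.0, 214.0, 46.0], [441.0, 211.0, 47.0], [445.0, 315.0, 47.0], [450.0, 216.0, 42.0], [454.0, 310.0, 48.0], [460.0, 314.0, 47.0], [465.0, 215.0, 47.0], [469.0, 217.0, 48.0], [474.0, 311.0, 49.0], [480.0, 216.0, 44.0], [485.0, 311.0, 44.0], [489.0, 311.0, 47.0], [493.0, 312.0, 45.0], [497.0, 310.0, 44.0], [501.0, 213.0, 42.0], [506.0, 216.0, 47.0], [513.0, 312.0, 45.0], [518.0, 314.0, 47.0], [520.0, 221.0, 46.0], [521.0, 266.0, 49.0], [521.0, 232.0, 51.0], [521.0, 215.0, 46.0]]
425 325 [ 674. -395.   93.]
395 330 [ 598. -367.   79.]
402 300 [ 669. -295.   78.]
470 100 [940. -64. 521.]
400 180 [822.  -2. 237.]
440 250 [ 823. -236.  159.]
347 118 [731. 188. 367.]
335 190 [687. 155. 111.]
345 350 [ 465. -333.   12.]
[[404.0, 308.0, 46.0], [409.0, 219.0, 44.0], [411.0, 
[... 193 characters left out ...]
7.0, 317.0, 49.0], [439.0, 313.0, 50.0], [442.0, 315.0, 51.0], [444.0, 317.0, 52.0], [449.0, 222.0, 51.0], [452.0, 318.0, 49.0], [455.0, 311.0, 43.0], [457.0, 313.0, 44.0], [460.0, 220.0, 43.0], [463.0, 221.0, 44.0], [466.0, 219.0, 51.0], [469.0, 217.0, 48.0], [471.0, 218.0, 51.0], [475.0, 317.0, 42.0], [478.0, 315.0, 50.0], [482.0, 222.0, 52.0], [485.0, 220.0, 45.0], [488.0, 217.0, 50.0], [491.0, 216.0, 46.0], [493.0, 219.0, 51.0], [496.0, 218.0, 50.0], [499.0, 213.0, 47.0], [503.0, 320.0, 43.0], [505.0, 320.0, 51.0], [508.0, 321.0, 52.0], [511.0, 319.0, 42.0], [514.0, 314.0, 45.0], [518.0, 218.0, 49.0], [521.0, 218.0, 46.0], [521.0, 313.0, 44.0], [522.0, 258.0, 51.0], [523.0, 225.0, 52.0]]
```

```bash
python3 -m inch '{"grip":[-0.1,-0.1,-0.1,-0.1,-0.1,-0.1,-0.1,-0.1,-0.1,-0.1],"travel":[[3,3,1],[6,6,1],[9,9,1],[12,12,1],[15,15,1],[18,18,1],[21,21,1],[24,24,1],[27,26.5,1],[29,28,1]],"turn":[[0,0,9],[0,0,18],[0,0,27],[0,0,36],[0,0,45],[0,0,54],[0,0,63],[0,0,72],[0,0,81],[0,0,85.4]]}' 30
```

```text
clock: 2.3
eef_pos: [513.7, -221.6, 193.4]
eef_rot: [3.142, 0.0, 1.912]
wrist_force: [-1.0, -0.1, 0.4]
finger_gap: 42.4
```

```bash
python3 - <<'E'
from h import *
c=manip.calibration('wrist');p,d=manip.camera('wrist');np.savez('w1.npz',p=p,d=d,T=c['world_from_camera'])
cv2.imwrite('pics/w1.png',p[:,:,::-1])
for o in manip.look_for('wrist','pin_grip')[:2]: print(o)
a=R.from_euler('z',19.25,degrees=True).as_matrix();o=np.array([570.6,-64.3,0])
for nm,s in dict(grip0=(-106,-110,50),grip1=(-106,-144,50),grip=(-106,-130,50),hl=(-122,40,83),hr=(-122,-40,83)).items():
    w=o+a@np.array(s);print(nm,w.round(1),np.round(proj('wrist',w,c),1))
P=cloud('wrist',d,c)
hsv=cv2.cvtColor(p,cv2.COLOR_RGB2HSV).astype(int)
red=((hsv[...,0]<8)|(hsv[...,0]>172))&(hsv[...,1]>140)&(P[...,2]>70)&(P[...,2]<100)
print(red.sum());q=P[red];print(cv2.minAreaRect(q[:,:2].astype(np.float32)),np.median(q,0))
E
```

```text
{'bbox': [315.2, 166.9, 331.9, 242.2], 'p': 0.85}
grip0 [ 506.8 -203.1   50. ] [320.2 207. ]
grip1 [ 518.  -235.2   50. ] [320.  242.2]
grip [ 513.4 -222.    50. ] [320.1 227.8]
hl [442.2 -66.8  83. ] [302.3  38.5]
hr [ 468.6 -142.3   83. ] [301.5 130. ]
1287
((458.46807861328125, -102.48776245117188), (11.704242706298828, 79.3241195678711), 19.820737838745117) [ 458.59920311 -103.72392423   88.36124273]
```

View pics/w1.png

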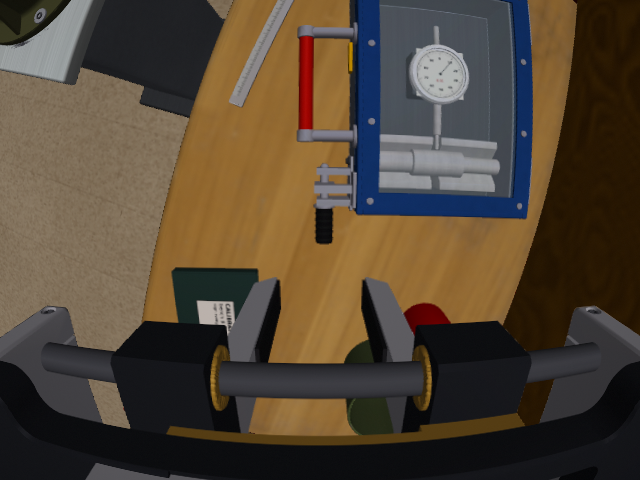

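The wrist view shows the black grip centred at about (324,225), which is 4 px right of the prediction. I'll shift 3.5 mm along the station's x and go down.

```bash
python3 -m inch '{"grip":[-0.1,-0.1,-0.1,-0.1,-0.1,-0.1,-1,-1,-1,-1],"travel":[[0.35,0.1,-4],[0.35,0.1,-8],[0.35,0.1,-12],[0.35,0.1,-15],[0.35,0.1,-15.5],[0.35,0.1,-15.5],[0.35,0.1,-15.5],[0.35,0.1,-15.5],[0.35,0.1,-15.5],[0.35,0.1,-15.5]],"turn":[[0,0,0],[0,0,0],[0,0,0],[0,0,0],[0,0,0],[0,0,0],[0,0,0],[0,0,0],[0,0,0],[0,0,0]]}' 25; python3 - <<'E'
from h import *
p,d=manip.camera('wrist');cv2.imwrite('pics/w2.png',p[:,:,::-1]); print(manip.read_state())
E
```

```text
clock: 3.65
eef_pos: [517.4, -220.5, 38.3]
eef_rot: [3.141, -0.0, 1.911]
wrist_force: [-0.2, -0.5, 0.2]
finger_gap: 5.6
{'clock': 3.7, 'joints': array([-4.68094145e-01,  4.86858745e-01,  1.62400892e+00,  2.86133472e-04,
        1.03079494e+00, -8.08439952e-01]), 'qd': array([ 0.00020783,  0.00175577, -0.00013074,  0.00051121, -0.00053158,
       -0.00016319]), 'effort': array([-4.74125409e-03, -5.86005771e+01, -3.02248085e+01,  3.47375160e-02,
        6.80798851e-02,  9.63460916e-04]), 'eef_pos': array([ 517.39517374, -220.48768016,   38.29385884]), 'eef_rot': array([ 3.14146349e+00, -2.20084287e-04,  1.91099503e+00]), 'wrist_force': array([-0.04614298, -0.5478328 ,  0.02291709]), 'moment': array([ 0.03425546, -0.09174835, -0.07478292]), 'finger_gap': 2.191365193654633}
```

View pics/w2.png

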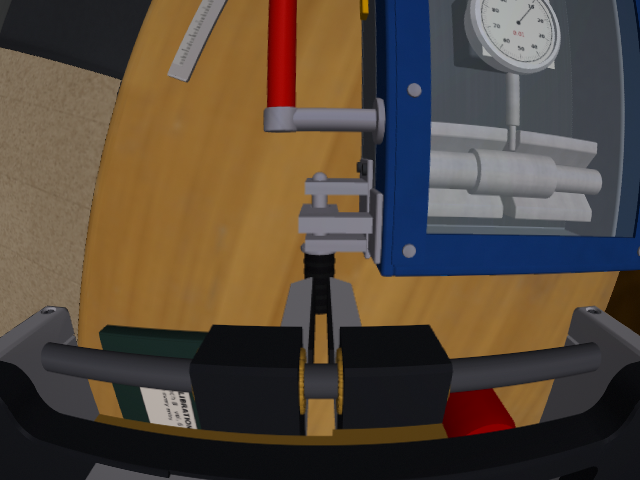

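```bash
python3 - <<'E'
from h import *
c=manip.calibration('wrist');p,d=manip.camera('wrist');P=cloud('wrist',d,c)
for z in (38,50,57): print(z,proj('wrist',[517.4,-220.5,z],c))
a=R.from_euler('z',19.5,degrees=True).as_matrix();o=np.array([573.9,-63.2,0])
for s in [(-106,-107,50),(-106,-110,50),(-106,-144,50)]: print(s,(o+a@np.array(s)).round(1),proj('wrist',o+a@np.array(s),c))
for u,v in [(320,262),(320,275),(320,285),(320,295),(320,305),(320,312),(320,320),(300,300),(345,300),(320,225),(320,243),(325,187)]: print(u,v,P[v,u].round(1),d[v,u], (a.T@(P[v,u]-o)).round(1))
cv2.imwrite('pics/w3.png',cv2.resize(p[150:350,220:420,::-1],None,fx=3,fy=3,interpolation=cv2.INTER_CUBIC))
E
```

```text
38 (np.float64(320.5648095005092), np.float64(278.2240653177334))
50 (np.float64(320.5562201298845), np.float64(285.55990644354495))
57 (np.float64(320.55075466663385), np.float64(290.226381154339))
(-106, -107, 50) [ 509.7 -199.4   50. ] (np.float64(320.1682064763336), np.float64(245.79320945718075))
(-106, -110, 50) [ 510.7 -202.3   50. ] (np.float64(320.1626665976493), np.float64(251.26684782601112))
(-106, -144, 50) [ 522.  -234.3   50. ] (np.float64(320.1071994403695), np.float64(309.8649991011488))
320 262 [ 511.8 -205.6   57.9] 190.44165 [-106.1 -113.5   57.9]
320 275 [ 514.2 -212.4   57.6] 192.51224 [-106.1 -120.7   57.6]
320 285 [ 516.2 -217.9   56.9] 194.64241 [-106.1 -126.5   56.9]
320 295 [ 518.  -223.    57.3] 195.58493 [-106.1 -132.    57.3]
320 305 [ 520.1 -229.    56.2] 198.20699 [-106.1 -138.3   56.2]
320 312 [ 521.2 -232.1   58. ] 197.26955 [-106.  -141.6   58. ]
320 320 [ 532.1 -263.     0.6] 261.0788 [-106.1 -174.4    0.6]
300 300 [ 506.1 -215.2   91.3] 159.85623 [-114.7 -120.6   91.3]
345 300 [ 524.6 -208.9   90.5] 160.70772 [ -95.1 -120.9   90.5]
320 225 [ 503.7 -182.5   83.9] 159.1365 [-106.   -89.    83.9]
320 243 [ 507.9 -194.5   64.9] 180.66223 [-106.1 -101.7   64.9]
325 187 [ 501.  -168.1   63.9] 174.88895 [-103.7  -74.6   63.9]
```

View pics/w3.png

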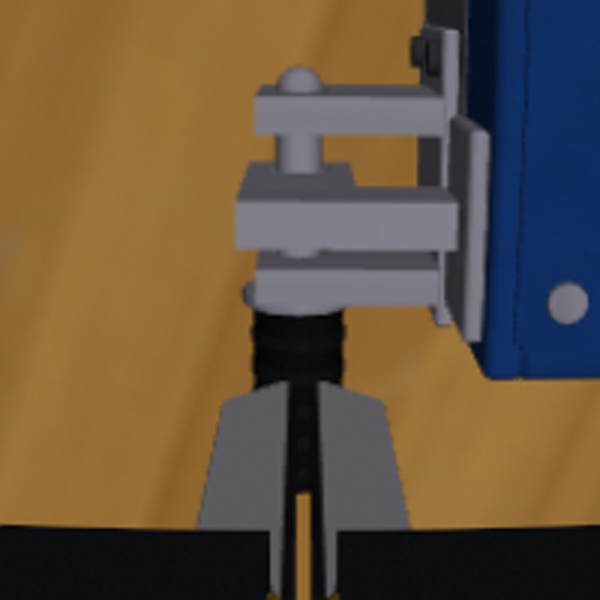

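```bash
python3 - <<'E'
from h import *
print(manip.read_state()['finger_gap'],manip.read_state()['clock'])
c=manip.calibration('wrist');p,d=manip.camera('wrist');P=cloud('wrist',d,c)
st=manip.read_state(); print(st['finger_gap'],st['wrist_force'],st['moment'])
M=R.from_euler('xyz',st['eef_rot']).as_matrix()
for v in (276,280,284,288,294,300,310,320):
  for u in (300,312,330,340): print(v,u,p[v,u],(M.T@(P[v,u]-st['eef_pos'])).round(1),end=' | ')
  print()
E
```

```text
0.5618641410951322 3.75
0.5081734505673252 [ 0.24829469  0.20917367 -0.17912965] [-0.01306999 -0.13436287 -0.0281141 ]
276 300 [143 101  46] [-11.8 -14.   37.8] | 276 312 [13 13 14] [  8.1  -4.4 -19.1] | 276 330 [12 12 13] [  7.8   4.9 -18.2] | 276 340 [145 106  52] [-11.5  13.3  37.2] | 
280 300 [141 100  46] [-14.4 -14.   37. ] | 280 312 [92 91 95] [  8.4  -4.3 -26.1] | 280 330 [92 91 95] [  8.2   4.8 -25.6] | 280 340 [146 107  54] [-14.5  13.3  37.5] | 
284 300 [92 91 95] [  8.7 -10.  -32.9] | 284 312 [92 90 95] [  9.   -4.1 -33.5] | 284 330 [92 90 95] [  8.5   4.6 -32.1] | 284 340 [92 90 95] [  9.    9.4 -33.5] | 
288 300 [92 91 95] [  9.   -9.6 -39. ] | 288 312 [92 91 95] [  8.6  -4.  -38. ] | 288 330 [92 90 94] [  9.3   4.4 -39.7] | 288 340 [92 91 95] [  9.1   9.1 -39.2] | 
294 300 [92 90 94] [  8.7  -9.3 -45.8] | 294 312 [92 91 95] [  8.3  -3.9 -44.8] | 294 330 [92 91 94] [  8.8   4.3 -46. ] | 294 340 [92 91 95] [  8.8   8.8 -46. ] | 
300 300 [92 91 95] [  8.3  -9.  -51.8] | 300 312 [92 91 95] [  8.9  -3.7 -53.1] | 300 330 [92 91 95] [  8.6   4.1 -52.5] | 300 340 [92 90 95] [  8.2   8.5 -51.5] | 
310 300 [92 91 95] [  9.4  -8.3 -64.9] | 310 312 [91 91 95] [  9.1  -3.4 -64.2] | 310 330 [92 91 96] [  8.9   3.9 -63.5] | 310 340 [92 90 94] [  9.    7.9 -63.8] | 
320 300 [92 90 95] [  9.1  -7.8 -73.4] | 320 312 [92 90 94] [  8.8  -3.3 -72.8] | 320 330 [92 91 95] [  8.6   3.7 -72.3] | 320 340 [91 90 94] [  8.7   7.5 -72.6] |
```

```bash
python3 - <<'E'
from h import *
z=np.load('w1.npz');c=manip.calibration('wrist');c['world_from_camera']=z['T'];d=z['d'];P=cloud('wrist',d,c)
M=R.from_euler('xyz',[3.142,0,1.912]).as_matrix();e=np.array([513.7,-221.6,193.4])
Q=(P-e)@M
for v in range(268,300,3):
  print(v,[(u,Q[v,u].round(0).tolist()) for u in (262,268,272,276,280,284)])
st=manip.read_state();M2=R.from_euler('xyz',st['eef_rot']).as_matrix();c=manip.calibration('wrist')
for t in [(8,0,0),(8,0,-10),(8,0,-20),(8,0,-26),(-8,0,0),(0,0,-19)]: print(t,proj('wrist',st['eef_pos']+M2@np.array(t),c))
print(c['world_from_camera'])
E
```

```text
268 [(262, [nan, nan, nan]), (268, [-56.0, -59.0, 193.0]), (272, [-56.0, -54.0, 192.0]), (276, [-56.0, -50.0, 193.0]), (280, [-56.0, -45.0, 191.0]), (284, [-56.0, -41.0, 192.0])]
271 [(262, [-60.0, -66.0, 193.0]), (268, [-60.0, -59.0, 193.0]), (272, [-60.0, -54.0, 192.0]), (276, [-60.0, -50.0, 192.0]), (280, [-60.0, -45.0, 191.0]), (284, [-60.0, -41.0, 192.0])]
274 [(262, [-64.0, -66.0, 192.0]), (268, [-64.0, -59.0, 192.0]), (272, [-64.0, -55.0, 194.0]), (276, [-63.0, -50.0, 191.0]), (280, [-63.0, -45.0, 192.0]), (284, [-64.0, -41.0, 193.0])]
277 [(262, [-68.0, -66.0, 194.0]), (268, [-67.0, -59.0, 193.0]), (272, [-67.0, -55.0, 192.0]), (276, [9.0, -23.0, -23.0]), (280, [-67.0, -46.0, 193.0]), (284, [-67.0, -41.0, 193.0])]
280 [(262, [9.0, -29.0, -28.0]), (268, [9.0, -26.0, -28.0]), (272, [9.0, -24.0, -28.0]), (276, [8.0, -23.0, -24.0]), (280, [-71.0, -46.0, 194.0]), (284, [-71.0, -41.0, 193.0])]
283 [(262, [8.0, -29.0, -31.0]), (268, [8.0, -26.0, -31.0]), (272, [9.0, -24.0, -31.0]), (276, [7.0, -22.0, -28.0]), (280, [-74.0, -46.0, 192.0]), (284, [-74.0, -41.0, 193.0])]
286 [(262, [9.
[... 882 characters left out ...]
loat64(320.571995029777), np.float64(265.13551815291606))
(8, 0, -10) (np.float64(320.5634251387728), np.float64(270.6700867735983))
(8, 0, -20) (np.float64(320.55400913849), np.float64(276.7498619347077))
(8, 0, -26) (np.float64(320.5479019860822), np.float64(280.6924765305801))
(-8, 0, 0) (np.float64(320.53518143481017), np.float64(291.2884044697384))
(0, 0, -19) (np.float64(320.53488097852704), np.float64(290.4145594773944))
[[ 9.42218305e-01 -3.24502124e-01 -8.32047869e-02  4.93456018e+02]
 [ 3.34999247e-01  9.12387572e-01  2.35211445e-01 -1.52937233e+02]
 [-4.11599853e-04 -2.49494070e-01  9.68376239e-01  2.40058109e+02]
 [ 0.00000000e+00  0.00000000e+00  0.00000000e+00  1.00000000e+00]]
```

The fingers closed to 0.5 mm just above the grip. Depth in the first wrist picture puts the fingertips about 22 mm behind the reported TCP (tool z of about -22), and the missed grip agrees with that. I'll open, go 22 mm lower and close again.

```bash
python3 -m inch '{"grip":[-0.1,-0.1,-0.1,-0.1,-0.1,-0.1,-0.1,-0.1],"travel":[[0,0,0],[0,0,0],[0,0,0],[0,0,0],[0,0,-0.7],[0,0,-1.5],[0,0,-2.2],[0,0,-2.2]],"turn":[[0,0,0],[0,0,0],[0,0,0],[0,0,0],[0,0,0],[0,0,0],[0,0,0],[0,0,0]]}' 25;  python3 -m inch '{"grip":[-1,-1,-1,-1,-1],"travel":[[0,0,0],[0,0,0],[0,0,0],[0,0,0],[0,0,0]],"turn":[[0,0,0],[0,0,0],[0,0,0],[0,0,0],[0,0,0]]}' 25
python3 - <<'E'
from h import *
p,d=manip.camera('wrist');cv2.imwrite('pics/w4.png',p[:,:,::-1]); print(manip.read_state()['finger_gap'])
E
```

```text
clock: 4.8
eef_pos: [517.0, -220.3, 15.4]
eef_rot: [-3.141, -0.001, 1.911]
wrist_force: [-0.7, -0.9, 0.7]
finger_gap: 42.6
clock: 5.42
eef_pos: [517.1, -220.3, 15.5]
eef_rot: [-3.141, -0.001, 1.911]
wrist_force: [0.0, -0.8, 1.0]
finger_gap: 15.1
15.16843716824396
```

View pics/w4.png

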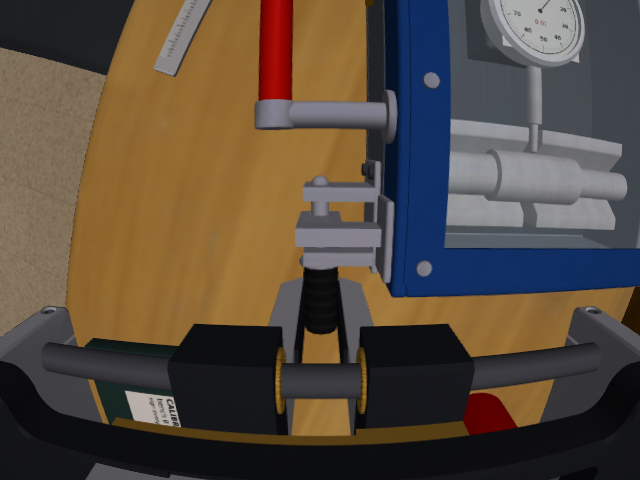

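The grip is held (gap 15.2 mm). Next is a straight pull of 48 mm along the station's -y, then a lift.

```bash
python3 -m inch '{"grip":[-1,-1,-1,-1,-1,-1,-1,-1],"travel":[[0.17,-0.47,0],[0.5,-1.41,0],[0.83,-2.36,0],[1.16,-3.3,0],[1.5,-4.24,0],[1.6,-4.53,0],[1.6,-4.53,0],[1.6,-4.53,0]],"turn":[[0,0,0],[0,0,0],[0,0,0],[0,0,0],[0,0,0],[0,0,0],[0,0,0],[0,0,0]]}' 25
python3 - <<'E'
from h import *
p,d=manip.camera('wrist');cv2.imwrite('pics/w5.png',p[:,:,::-1]); print(manip.read_state()['finger_gap'])
E
```

```text
clock: 6.48
eef_pos: [533.0, -265.4, 15.5]
eef_rot: [-3.141, -0.001, 1.911]
wrist_force: [0.1, 0.5, -0.5]
finger_gap: 15.3
15.094136257016894
```

View pics/w5.png

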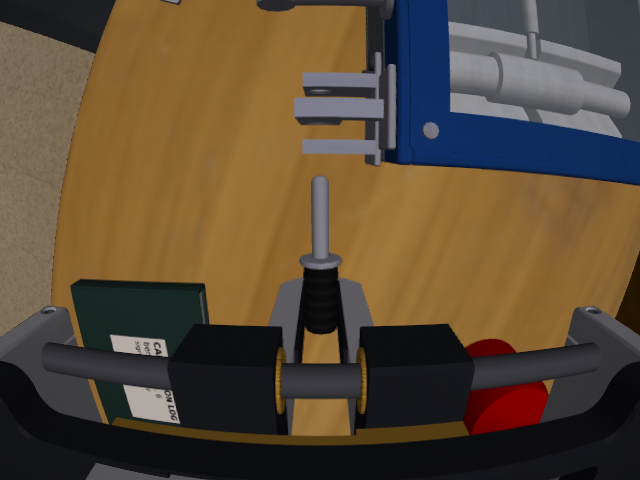

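The pin is out and its tip is clear of the lugs. Next I'll lift it and carry it over to above the bin.

```bash
python3 -m inch '{"grip":[-1,-1,-1,-1,-1,-1,-1,-1,-1,-1],"travel":[[0,0,4],[0,0,9],[-2,2,14],[-4,6,18.5],[-6,11,18.5],[-8,16,18.5],[-10,21,18.5],[-11,26,18.5],[-11,31,18.5],[-11,36,18.5]],"turn":[[0,0,0],[0,0,0],[0,0,0],[0,0,10],[0,0,20],[0,0,30],[0,0,40],[0,0,50],[0,0,60],[0,0,70.5]]}' 25; python3 -m inch '{"grip":[-1,-1,-1,-1,-1,-1],"travel":[[1.5,5,0],[3,10,0],[4.5,14,0],[5.9,17,0],[5.9,17,0],[5.9,17,0]],"turn":[[0,0,0],[0,0,0],[0,0,0],[0,0,0],[0,0,0],[0,0,0]]}' 25
python3 - <<'E'
from h import *
c=manip.calibration('wrist');p,d=manip.camera('wrist');cv2.imwrite('pics/w6.png',p[:,:,::-1]); st=manip.read_state();print(st['finger_gap'],st['joints'],st['eef_pos'],st['eef_rot'])
P=cloud('wrist',d,c)
m=(P[...,2]>40)&(P[...,2]<56)&(P[...,0]>390)&(P[...,0]<535)&(P[...,1]>190)&(P[...,1]<340)
q=P[m];print(len(q),np.percentile(q,[1,50,99],axis=0).round(1),cv2.minAreaRect(q[:,:2].astype(np.float32)))
E
```

```text
clock: 7.78
eef_pos: [422.6, 96.3, 200.9]
eef_rot: [-3.141, -0.0, -3.135]
wrist_force: [0.9, -0.5, -1.2]
finger_gap: 14.9
clock: 8.52
eef_pos: [481.2, 265.9, 200.8]
eef_rot: [-3.141, -0.001, -3.135]
wrist_force: [-0.1, -0.8, -0.8]
finger_gap: 15.1
15.037857463488702 [ 4.38033608e-01  2.86561996e-01  1.49701352e+00 -6.05348939e-04
  1.35851442e+00 -1.13841479e+00] [481.28924853 265.65104479 200.98734756] [-3.14084702e+00 -2.03606788e-04 -3.13581297e+00]
977 [[406.6 214.7  40.2]
 [480.2 244.8  49.4]
 [523.5 313.8  51.8]] ((464.84307861328125, 264.428955078125), (117.80113220214844, 100.34521484375), 0.4421972334384918)
```

View pics/w6.png

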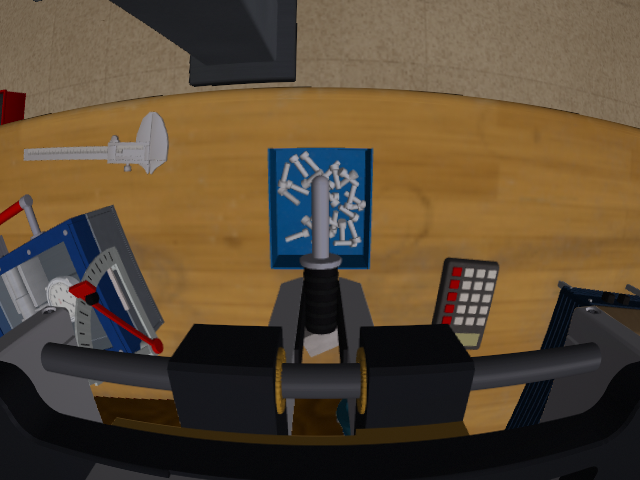

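```bash
python3 -m inch '{"grip":[-1,-1,-1,-1,-1,-1,-1],"travel":[[0,0,-4],[0,0,-9],[0,0,-14],[0,0,-17],[0,0,-18.7],[0,0,-19.6],[0,0,-19.6]],"turn":[[0,0,0],[0,0,0],[0,0,0],[0,0,0],[0,0,0],[0,0,0],[0,0,0]]}' 25; python3 -m inch '{"grip":[-0.4,-0.1,-0.1,-0.1,-0.1,-0.1],"travel":[[0,0,0],[0,0,0],[0,0,0],[0,0,0],[0,0,0],[0,0,0]],"turn":[[0,0,0],[0,0,0],[0,0,0],[0,0,0],[0,0,0],[0,0,0]]}' 25
python3 -m inch '{"grip":[-0.1,-0.1,-0.1,-0.1,-0.1],"travel":[[0,0,2],[0,0,7],[0,0,13],[0,0,19],[0,0,20]],"turn":[[0,0,0],[0,0,0],[0,0,0],[0,0,0],[0,0,0]]}' 25
python3 - <<'E'
from h import *
p,d=manip.camera('wrist');cv2.imwrite('pics/w7.png',p[:,:,::-1])
E
```

```text
clock: 9.45
eef_pos: [481.5, 265.6, 5.5]
eef_rot: [-3.141, 0.0, -3.136]
wrist_force: [0.2, -0.4, 0.1]
finger_gap: 15.3
clock: 10.2
eef_pos: [481.5, 265.6, 5.4]
eef_rot: [-3.141, 0.0, -3.136]
wrist_force: [-0.5, -0.2, -0.5]
finger_gap: 42.6
clock: 10.82
eef_pos: [482.7, 266.2, 209.7]
eef_rot: [3.139, 0.006, -3.136]
wrist_force: [-0.3, -0.2, -1.1]
finger_gap: 42.3
```

View pics/w7.png

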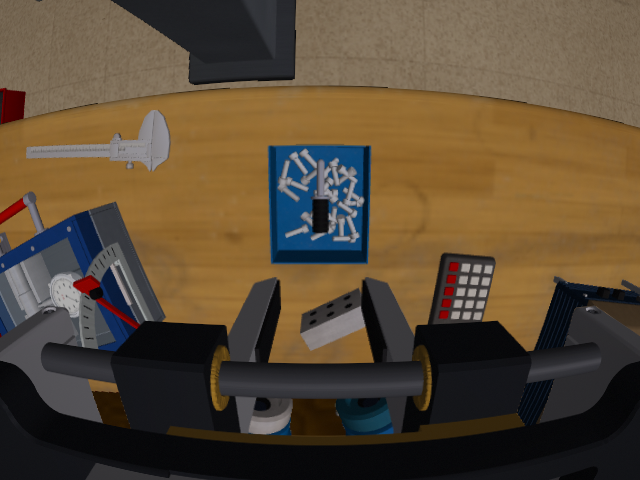

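The pin lies flat on the screws in the bin, at u ≈ 320 and v 160–233. The cover, calculator and block look undisturbed. I'll move to hover over the handle next.

```bash
python3 -m inch '{"grip":[-0.1,-0.1,-0.1,-0.1,-0.1,-0.1,-0.1,-0.1,-0.1,-0.1],"travel":[[0,-4,2],[-1,-8,2],[-2,-12,2],[-3,-16,2],[-3,-20,2],[-3,-24,2],[-3,-28,2],[-3,-32,2],[-2.5,-36.9,2],[-2.5,-36.9,2]],"turn":[[0,0,-9],[0,0,-18],[0,0,-27],[0,0,-36],[0,0,-45],[0,0,-54],[0,0,-63],[0,0,-70.5],[0,0,-70.5],[0,0,-70.5]]}' 25
python3 - <<'E'
from h import *
c=manip.calibration('wrist');p,d=manip.camera('wrist');cv2.imwrite('pics/w8.png',p[:,:,::-1]); st=manip.read_state();print(st['joints'].round(2),st['eef_pos'].round(1),st['eef_rot'].round(3))
P=cloud('wrist',d,c);np.savez('w8.npz',p=p,P=P)
hsv=cv2.cvtColor(p,cv2.COLOR_RGB2HSV).astype(int)
red=((hsv[...,0]<8)|(hsv[...,0]>172))&(hsv[...,1]>140)
vv,uu=np.mgrid[0:480,0:640]
q=P[red&(P[...,2]>75)&(P[...,2]<100)&(P[...,0]<500)]
print(len(q),cv2.minAreaRect(q[:,:2].astype(np.float32)),np.median(q,0), np.percentile(q[:,2],[5,50,95]))
a=R.from_euler('z',19.5,degrees=True).as_matrix();o=np.array([573.9,-63.2,0])
S=(P-o)@a
m=red&(S[...,1]>115)&(S[...,1]<165)&(S[...,2]>50); print(m.sum())
s=S[m];X=84-s[:,0];Z=s[:,2]-67;r=np.hypot(X,Z);an=np.arctan2(Z,X)
for lo,hi in((30,60),(60,90),(90,112),(112,140)):
    k=(r>lo)&(r<hi)
    if k.any(): print(lo,k.sum(),np.median(an[k]).round(3),np.median(s[k],0).round(1))
E
```

```text
clock: 12.12
eef_pos: [456.8, -105.1, 226.6]
eef_rot: [-3.141, 0.003, 1.913]
wrist_force: [0.2, 0.5, -0.1]
finger_gap: 42.1
[-0.3   0.08  1.68 -0.    1.38 -0.64] [ 456.8 -103.7  226.8] [-3.141e+00  3.000e-03  1.915e+00]
976 ((458.8315734863281, -103.28683471679688), (11.385062217712402, 79.40516662597656), 18.86871337890625) [ 458.21045846 -101.52284313   88.45965756] [85.7087844  88.45965756 90.01379138]
577
30 59 0.732 [ 51.8 124.8  96.7]
60 5 0.7 [ 35.3 124.3 108.6]
90 27 0.696 [  3.1 126.3 134.6]
112 407 0.685 [-15.3 131.4 147.7]
```

View pics/w8.png

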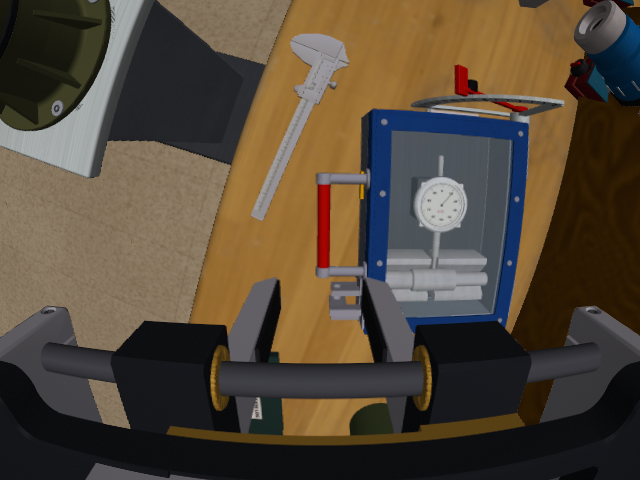

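The bar's centre is at about (458.8,-103.3), z 83, and the flag reads about 0.69 rad. I'll tilt the tool 20° with its body towards the robot and approach along the tool axis.

```bash
python3 -m inch '{"grip":[-0.36,-0.36,-0.36,-0.36,-0.36],"travel":[[-0.4,-0.1,-3],[-0.8,-0.3,-6],[-1.2,-0.4,-9],[-1.2,-0.4,-10.3],[-1.2,-0.4,-10.3]],"turn":[[2.5,-7,0],[5,-14,0],[6.7,-18.9,0],[6.7,-18.9,0],[6.7,-18.9,0]]}' 25
python3 - <<'E'
from h import *
c=manip.calibration('wrist');p,d=manip.camera('wrist');cv2.imwrite('pics/w9.png',p[:,:,::-1]); st=manip.read_state();e=st['eef_pos'];M=R.from_euler('xyz',st['eef_rot']).as_matrix();print(st['joints'].round(2),e.round(1),M.round(3).tolist())
b=np.array([458.8,-103.3,83]); print('bar in tool',(M.T@(b-e)).round(1),'need cm',((b-M@[0,0,-37]-e)/10).round(2))
for b in (b,):print(proj('wrist',b,c))
E
```

```text
clock: 12.8
eef_pos: [445.0, -107.1, 123.6]
eef_rot: [2.795, 0.003, 1.914]
wrist_force: [0.9, -0.5, 0.0]
finger_gap: 29.9
[-0.48  0.    2.06  0.33  0.87 -1.01] [ 445.5 -107.3  124.4] [[-0.337, 0.885, 0.322], [0.941, 0.318, 0.112], [-0.004, 0.341, -0.94]]
bar in tool [-0.6 -1.1 43.6] need cm [ 2.52  0.81 -7.62]
(np.float64(319.7726127371081), np.float64(258.90347816478754))
```

View pics/w9.png

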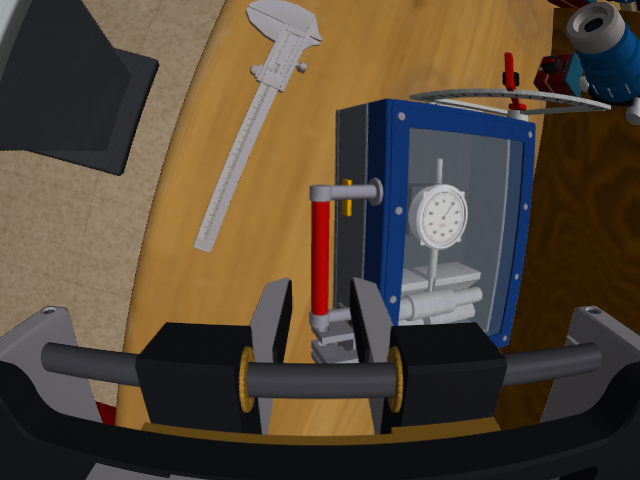

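```bash
python3 -m inch '{"grip":[-0.36,-0.36,-0.36,-0.36,-0.36],"travel":[[0.8,0.26,-2.5],[1.6,0.5,-5],[2.2,0.7,-6.7],[2.5,0.8,-7.6],[2.5,0.8,-7.6]],"turn":[[0,0,0],[0,0,0],[0,0,0],[0,0,0],[0,0,0]]}' 45;  python3 -m inch '{"grip":[-1,-1,-1,-1,-1],"travel":[[0,0,0],[0,0,0],[0,0,0],[0,0,0],[0,0,0]],"turn":[[0,0,0],[0,0,0],[0,0,0],[0,0,0],[0,0,0]]}' 45
python3 - <<'E'
from h import *
p,d=manip.camera('wrist');cv2.imwrite('pics/w10.png',p[:,:,::-1]);st=manip.read_state();print({k:np.round(st[k],2) for k in ('eef_pos','joints','wrist_force','finger_gap','moment')})
E
```

```text
clock: 13.48
eef_pos: [471.0, -99.0, 48.6]
eef_rot: [2.794, 0.003, 1.916]
wrist_force: [0.2, -0.2, 0.7]
finger_gap: 29.9
clock: 14.1
eef_pos: [470.3, -99.4, 48.6]
eef_rot: [2.795, 0.004, 1.916]
wrist_force: [-8.1, -5.1, 3.2]
finger_gap: 10.7
{'eef_pos': array([470.28, -99.41,  48.63]), 'joints': array([-0.43,  0.18,  2.07,  0.39,  0.67, -1.06]), 'wrist_force': array([-8.2 , -5.27,  2.54]), 'finger_gap': np.float64(10.82), 'moment': array([-0.9 ,  1.41, -0.12])}
```

View pics/w10.png

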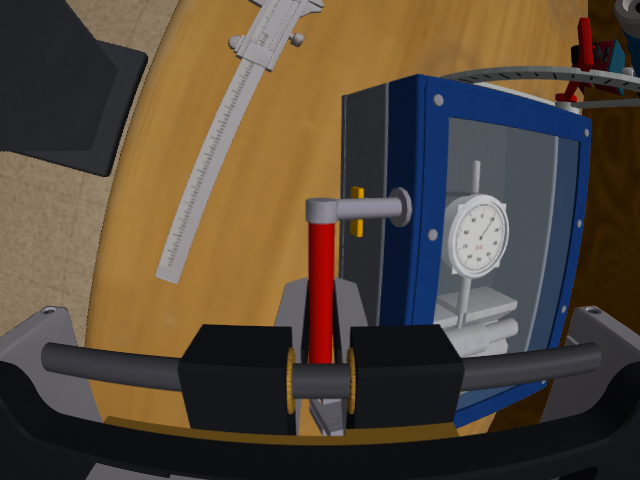

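```bash
cat > arc.py <<'E'
from h import *
import sys
H=np.array([653.0,-34.8,67]);y=np.array([-np.sin(np.radians(19.4)),np.cos(np.radians(19.4)),0])
st=manip.read_state();e=st['eef_pos']
for g in eval(sys.argv[1]):
    r=R.from_rotvec(np.radians(g)*y); print(g,((H+r.apply(e-H)-e)/10).round(2).tolist(),(g*y).round(1).tolist())
E
python3 arc.py '[2,4,6.5,9,12,15,18,21]'
```

```text
2 [-0.05, -0.02, 0.68] [-0.7, 1.9, 0.0]
4 [-0.08, -0.03, 1.36] [-1.3, 3.8, 0.0]
6.5 [-0.08, -0.03, 2.21] [-2.2, 6.1, 0.0]
9 [-0.05, -0.02, 3.05] [-3.0, 8.5, 0.0]
12 [0.04, 0.01, 4.07] [-4.0, 11.3, 0.0]
15 [0.17, 0.06, 5.08] [-5.0, 14.1, 0.0]
18 [0.36, 0.13, 6.08] [-6.0, 17.0, 0.0]
21 [0.59, 0.21, 7.07] [-7.0, 19.8, 0.0]
```

```bash
python3 -m inch '{"grip":[-1,-1,-1,-1,-1,-1,-1,-1,-1],"travel":[[-0.05,-0.02,0.7],[-0.08,-0.03,1.35],[-0.08,-0.03,2.2],[-0.05,-0.02,3.05],[0.04,0.01,4.1],[0.2,0.1,5.1],[0.4,0.1,6.1],[0.6,0.2,7.1],[0.6,0.2,7.1]],"turn":[[-0.7,1.9,0],[-1.3,3.8,0],[-2.2,6.1,0],[-3,8.5,0],[-4,11.3,0],[-5,14.1,0],[-6,17,0],[-7,19.8,0],[-7,19.8,0]]}' 45; cat > cov.py <<'E'
from h import *
import sys
st=manip.read_state();e=st['eef_pos'];M=R.from_euler('xyz',st['eef_rot']).as_matrix()
o=np.array([573.7,-62.9,0]);a=R.from_euler('z',19.4,degrees=True).as_matrix()
b=e+M@[0,0,-37];s=(b-o)@a;X,Z=84-s[0],s[2]-67
print('t',st['clock'],'bar from fingers',s.round(1),'r',np.hypot(X,Z).round(1),'cover',(np.arctan2(Z,X)-np.arctan2(16,206)).round(3),'force',st['wrist_force'].round(1),'gap',round(st['finger_gap'],1),st['joints'].round(2))
for n in sys.argv[1:]:
    p,d=manip.camera(n);cv2.imwrite(f'pics/{n}_{int(st["clock"]*100)}.png',p[:,:,::-1]);np.savez(f'{n}_last.npz',p=p,d=d)
    print(f'pics/{n}_{int(st["clock"]*100)}.png')
E
python3 cov.py wrist; python3 arc.py '[3,6,9,12,14,16]'
```

```text
clock: 15.28
eef_pos: [476.2, -97.4, 119.5]
eef_rot: [-3.121, 0.002, 1.917]
wrist_force: [-0.2, -3.5, -6.8]
finger_gap: 10.7
t 15.275 bar from fingers [-1.027e+02 -1.000e-01  1.565e+02] r 207.0 cover 0.37 force [-0.2 -3.5 -6.8] gap 10.7 [-0.27  0.23  1.76 -0.01  1.16 -0.61]
pics/wrist_1527.png
3 [0.28, 0.1, 0.98] [-1.0, 2.8, 0.0]
6 [0.61, 0.22, 1.93] [-2.0, 5.7, 0.0]
9 [0.99, 0.35, 2.87] [-3.0, 8.5, 0.0]
12 [1.41, 0.5, 3.79] [-4.0, 11.3, 0.0]
14 [1.71, 0.6, 4.39] [-4.7, 13.2, 0.0]
16 [2.04, 0.72, 4.97] [-5.3, 15.1, 0.0]
```

```bash
python3 -m inch '{"grip":[-1,-1,-1,-1,-1,-1,-1],"travel":[[0.28,0.1,1],[0.6,0.2,1.9],[1,0.35,2.9],[1.4,0.5,3.8],[1.7,0.6,4.4],[2,0.7,5],[2,0.7,5]],"turn":[[-1,2.8,0],[-2,5.7,0],[-3,8.5,0],[-4,11.3,0],[-4.7,13.2,0],[-5.3,15.1,0],[-5.3,15.1,0]]}' 45; python3 cov.py side scene wrist; python3 - <<'E'
import cv2
import glob
f=sorted(glob.glob('pics/side_*'))[-1];i=cv2.imread(f)[170:290,245:395];cv2.imwrite('pics/sidez.png',cv2.resize(i,None,fx=5,fy=5,interpolation=cv2.INTER_CUBIC))
E
```

```text
clock: 16.2
eef_pos: [495.8, -90.6, 168.1]
eef_rot: [-2.843, -0.002, 1.917]
wrist_force: [0.8, -0.5, -10.1]
finger_gap: 11.0
t 16.2 bar from fingers [-7.180e+01 -2.000e-01  2.035e+02] r 207.1 cover 0.642 force [  0.8  -0.5 -10.1] gap 11.0 [-0.17  0.39  1.47 -0.14  1.55 -0.49]
pics/side_1620.png
pics/scene_1620.png
pics/wrist_1620.png
```

View pics/sidez.png

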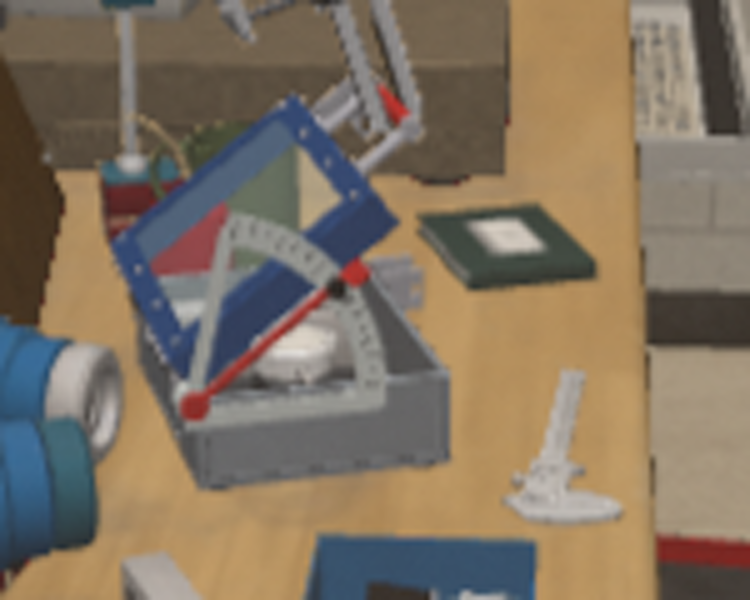

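```bash
python3 - <<'E'
from h import *
o=np.array([573.7,-62.9,0]);a=R.from_euler('z',19.4,degrees=True).as_matrix()
def pl(n,u,v,yp):
    c=manip.calibration(n);T=c['world_from_camera']
    x,y=(u-c['cx'])/c['fx'],(v-c['cy'])/c['fy']
    if n=='wrist':
        r=np.hypot(x,y);k=np.tan(r)/r;x,y=x*k,y*k
    dd=a.T@(T[:3,:3]@[x,-y,-1]);s=a.T@(T[:3,3]-o);return s+dd*(yp-s[1])/dd[1]
for yp in (124,130):
    A=pl('side',284,251,yp);B=pl('side',316.4,224.4,yp);dl=B-A
    print(yp,A.round(1),B.round(1),'line',np.arctan2(dl[2],-dl[0]).round(3),'abs',np.arctan2(B[2]-67,84-B[0]).round(3),np.hypot(dl[0],dl[2]).round(1))
# cover lower left edge
for yp in (110,):
    A=pl('side',245+185/5,170+380/5,yp);B=pl('side',245+397/5,170+222/5,yp);dl=B-A
    print('coveredge',A.round(1),B.round(1),np.arctan2(dl[2],-dl[0]).round(3))
z=np.load('wrist_last.npz');p=z['p'];c=manip.calibration('wrist');P=cloud('wrist',z['d'],c);S=(P-o)@a
hsv=cv2.cvtColor(p,cv2.COLOR_RGB2HSV).astype(int);red=((hsv[...,0]<8)|(hsv[...,0]>172))&(hsv[...,1]>140)
m=red&(S[...,1]>115)&(S[...,1]<165)&(S[...,2]>50);s=S[m];print(m.sum());
if m.sum():
    X=84-s[:,0];Z=s[:,2]-67;r=np.hypot(X,Z);an=np.arctan2(Z,X)
    for lo,hi in((20,60),(60,90),(90,112),(112,140)):
        k=(r>lo)&(r<hi)
        if k.any(): print(lo,k.sum(),np.median(an[k]).round(3),np.median(s[k],0).round(1),an[k].min().round(3),an[k].max().round(3))
hs=hsv;blue=(abs(hs[...,0]-112)<12)&(hs[...,1]>110)
z=np.load('scene_last.npz');P=cloud('scene',z['d']);S=(P-o)@a;hs=cv2.cvtColor(z['p'],cv2.COLOR_RGB2HSV).astype(int)
blue=(abs(hs[...,0]-112)<12)&(hs[...,1]>110)&(S[...,2]>60)&(abs(S[...,1])<115)&(S[...,0]>-80)&(S[...,0]<100)
q=S[blue];print(len(q))
# plane of top via ransac-ish
rng=np.random.default_rng(0);best=None
for _ in range(500):
    i=rng.choice(len(q),3,False);nn=np.cross(q[i[1]]-q[i[0]],q[i[2]]-q[i[0]]);l=np.linalg.norm(nn)
    if l<500: continue
    nn/=l;k=abs((q-q[i[0]])@nn)<3
    if best is None or k.sum()>best.sum(): best=k
qq=q[best];nn=np.linalg.svd(qq-qq.mean(0))[2][2];nn*=np.sign(nn[2]);print(best.sum(),nn,'cover angle',np.arctan2(nn[0],nn[2]))
E
```

```text
124 [ 80.9 124.   65.8] [-19.5 124.  140. ] line 0.637 abs 0.614 124.8
130 [ 82.  130.   68.3] [-17.9 130.  142.3] line 0.637 abs 0.636 124.3
coveredge [ 83.9 110.   76.6] [-48. 110. 164.] 0.585
1362
20 209 0.742 [ 53.3 124.7  95. ] 0.622 1.25
60 109 0.711 [ 32.  124.2 111.3] 0.648 0.737
90 31 0.701 [  1.  125.8 137.6] 0.689 0.955
112 937 0.688 [-14.  130.6 147.4] 0.652 0.819
84
84 [0.59255916 0.01198011 0.80543785] cover angle 0.6342849347852961
```

```bash
python3 arc.py '[1,2,3]'; ls pics | grep 1620
```

```text
1 [0.17, 0.06, 0.29] [-0.3, 0.9, 0.0]
2 [0.34, 0.12, 0.58] [-0.7, 1.9, 0.0]
3 [0.52, 0.18, 0.86] [-1.0, 2.8, 0.0]
scene_1620.png
side_1620.png
wrist_1620.png
```

View pics/wrist_1620.png

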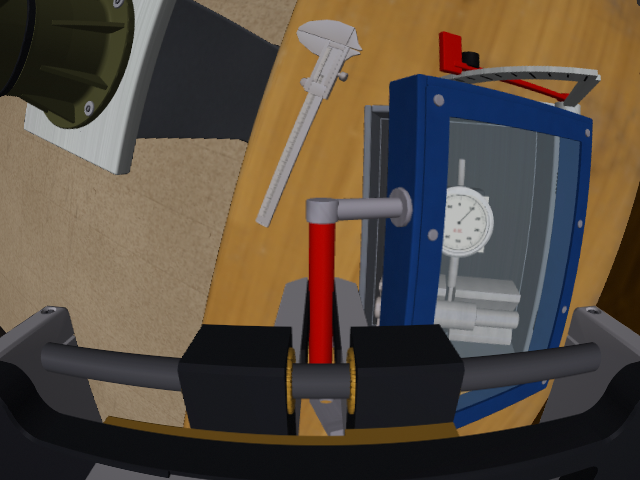

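```bash
python3 -m inch '{"grip":[-1,-1,-1,-1],"travel":[[0.2,0.07,0.35],[0.4,0.14,0.67],[0.4,0.14,0.67],[0.4,0.14,0.67]],"turn":[[-0.4,1.1,0],[-0.8,2.2,0],[-0.8,2.2,0],[-0.8,2.2,0]]}' 45; python3 cov.py side scene wrist; python3 - <<'E'
from h import *
o=np.array([573.7,-62.9,0]);a=R.from_euler('z',19.4,degrees=True).as_matrix()
c=manip.calibration('side');T=c['world_from_camera'];z=np.load('side_last.npz');p=z['p']
def pl(n,u,v,yp):
    x,y=(u-c['cx'])/c['fx'],(v-c['cy'])/c['fy']
    dd=a.T@(T[:3,:3]@[x,-y,-1]);s=a.T@(T[:3,3]-o);return s+dd*(yp-s[1])/dd[1]
hs=cv2.cvtColor(p,cv2.COLOR_RGB2HSV).astype(int);vv,uu=np.mgrid[0:480,0:640]
red=((hs[...,0]<8)|(hs[...,0]>172))&(hs[...,1]>140)&(uu>278)&(uu<322)&(vv>216)&(vv<258)
P=cloud('side',z['d']);S=(P-o)@a;red&=S[...,1]>90
v,u=np.nonzero(red);q=np.array([pl('side',i,j,126) for i,j in zip(u,v)])
vx,vy,x0,y0=cv2.fitLine(np.c_[-q[:,0],q[:,2]].astype(np.float32),cv2.DIST_HUBER,0,.01,.01).ravel();print(len(u),'pointer line',np.arctan2(vy,vx)%np.pi)
i=p[170:290,245:395,::-1];cv2.imwrite('pics/sidez2.png',cv2.resize(i,None,fx=5,fy=5,interpolation=cv2.INTER_CUBIC))
# overlay: predicted cover bottom-left edge & pointer for angles
im=cv2.resize(i,None,fx=5,fy=5,interpolation=cv2.INTER_CUBIC)
def pp(s):
    w=proj('side',o+a@np.array(s),c);return (int((w[0]-245+.5)*5),int((w[1]-170+.5)*5))
for q,col in((.62,(0,255,0)),(.68,(0,255,255)),(.74,(255,0,255))):
    cv2.line(im,pp((84,126,67)),pp((84-125*np.cos(q),126,67+125*np.sin(q))),col,1)
    cs,sn=np.cos(q),np.sin(q)
    f=lambda F,U,y:(84-(F*cs-U*sn),y,67+F*sn+U*cs)
    cv2.line(im,pp(f(0,29,110)),pp(f(164,29,110)),col,1); cv2.line(im,pp(f(164,29,110)),pp(f(164,29,-110)),col,1);cv2.line(im,pp(f(206,16,40)),pp(f(206,16,-40)),col,1)
cv2.imwrite('pics/sideo.png',im)
E
```

```text
clock: 16.85
eef_pos: [499.9, -89.2, 174.8]
eef_rot: [-2.803, -0.001, 1.917]
wrist_force: [2.0, -1.8, -11.7]
finger_gap: 10.8
t 16.85 bar from fingers [-6.610e+01 -2.000e-01  2.097e+02] r 207.1 cover 0.683 force [  2.   -1.8 -11.7] gap 10.8 [-0.16  0.42  1.42 -0.16  1.6  -0.48]
pics/side_1685.png
pics/scene_1685.png
pics/wrist_1685.png
68 pointer line 0.653142
```

View pics/sideo.png

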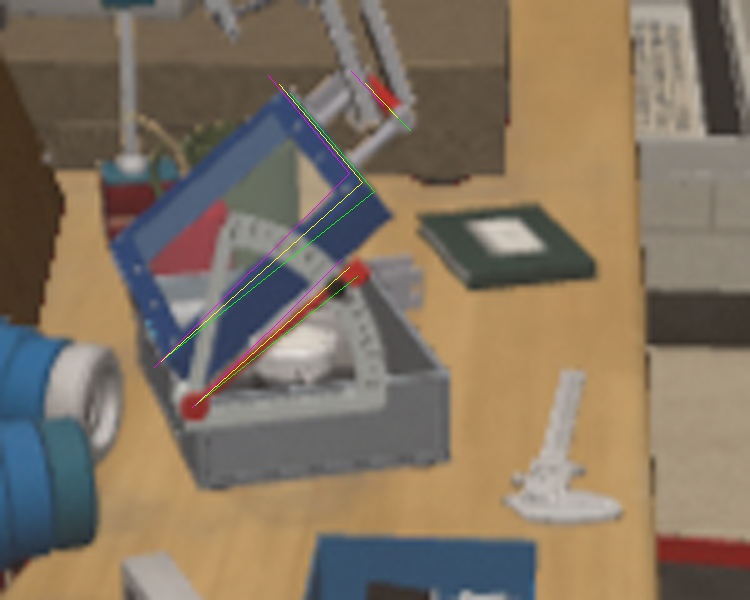

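View pics/sidez2.png

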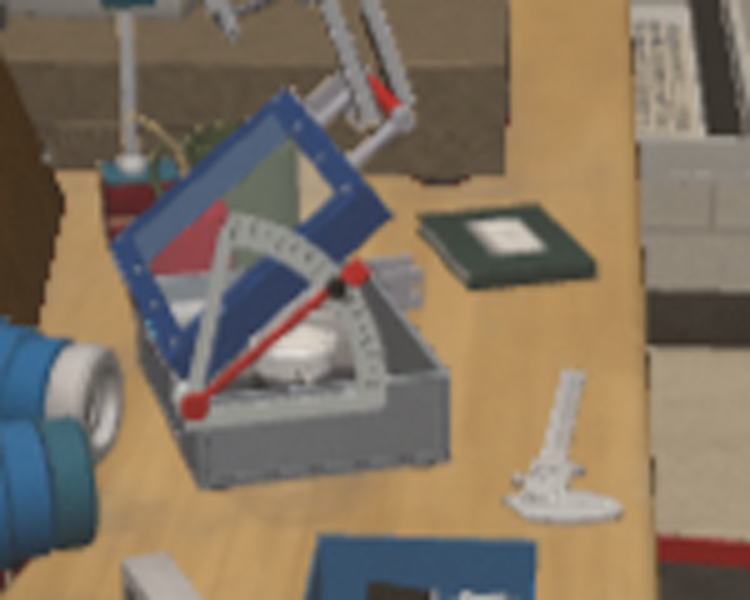

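```bash
python3 -m inch '{"grip":[-1,-1,-1,-1],"travel":[[0,0,0],[0,0,0],[0,0,0],[0,0,0]],"turn":[[0,0,0],[0,0,0],[0,0,0],[0,0,0]]}' 45; python3 cov.py scene; python3 - <<'E'
from h import *
p=np.load('scene_last.npz')['p'];cv2.imwrite('pics/fin.png',cv2.resize(p[150:400,230:450,::-1],None,fx=2.4,fy=2.4,interpolation=cv2.INTER_CUBIC))
E
```

```text
clock: 17.5
eef_pos: [499.9, -89.1, 174.8]
eef_rot: [-2.803, -0.001, 1.917]
wrist_force: [3.5, -1.1, -13.1]
finger_gap: 11.1
t 17.5 bar from fingers [-6.610e+01 -2.000e-01  2.097e+02] r 207.1 cover 0.683 force [  3.5  -1.1 -13.1] gap 11.1 [-0.16  0.42  1.42 -0.16  1.6  -0.48]
pics/scene_1750.png
```

View pics/fin.png

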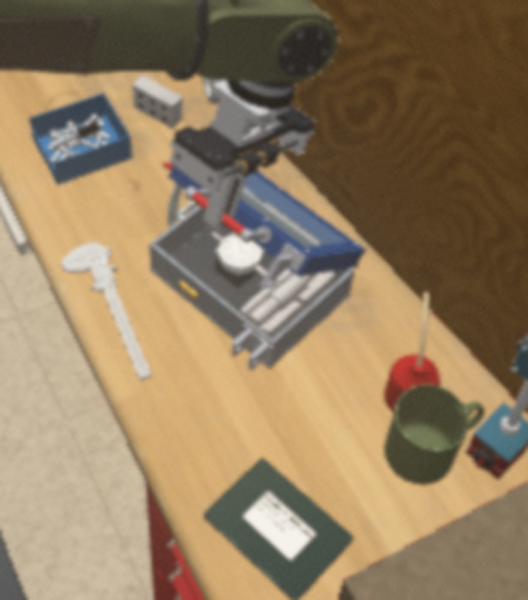

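The cover is held open and steady, the pin is in the bin and the bystanders are where they were. I'll hand the job in.

```bash
python3 -c "
from cell import manip
print(manip.sign_off())"
```

```text
the job is handed in; nothing more can be done
None
```

The locking pin is in the blue parts bin, and the cover is held open at the pointer by its red handle. I handed the job in at about 17.5 s; no verdict is reported.

- **Pin:** I pulled it straight out about 48 mm, carried it over and let it go in the bin. The wrist picture shows it lying on the screws inside the walls. My first grip closed just above the pin, because the real fingertips sit about 22 mm behind the reported TCP. I corrected for that, and nothing was disturbed.
- **Cover:** It stands at about 0.683 rad, worked out from the finger position, and was unchanged over a 0.5 s hold. The grip is set to 45 N, with about 13 N on the wrist.
- **Pointer:** My readings disagree somewhat:
  - The flag seen by depth gives 0.67–0.70 rad.
  - A line fitted in the side camera picture gives 0.65 rad. The same method also read the cover about 0.05 rad low.
  - In the side picture the pointer and the cover edge look parallel.
  - Even the lowest reading is within the 0.07 rad tolerance.
- **Other things on the bench:** In the last pictures the pointer, mug, oil can, log book, caliper and block look unmoved. The calculator was last seen in place after the pin was laid down, before the cover was lifted; it was not in the last pictures I checked.

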